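Fill the canister with hazelnuts through its spring shutter

ROBOT

A 6-joint arm with a two-finger parallel gripper is mounted at the origin on a cart in front of the work surface, level with it; the furniture and walls round the work are solid. World frame = base frame: x ahead of the robot, y to its left, z up, the work surface at z = 0. Lengths are in m, angles in degrees, forces in N, time in s.
With the tool pointing down it reaches from about 0.4 to 0.825 m from the base axis. Payload 7 kg.
Tool frame: the origin (TCP) lies midway between the tips of the shut fingers; the grasp point (between the pads) lies 19 mm behind it; z points along the fingers, y is the line along which they close (so a half turn about z gives the same grasp; the last joint's range is limited). The gripper opens to 88 mm and grips with 3 to 60 N. Pads are 19 mm wide; open, the fingers measure 130 mm over their backs; the gripper's body (78 mm by 193 mm) begins 47 mm behind the grasp point.
Start: joints at [-48.295, 20.546, 0.682, 0, -70.136, -16.507], TCP at [0.287, -0.611, 0.227] pointing down, gripper open.
Joint ranges: [-176.03, 176.03], [-82.01, 121.73], [-58.28, 71.71], [-173.87, 95.51], [-174.79, -0.11], [-173.66, 173.66]. Speed limits (degrees/s): [136.94, 136.94, 172.46, 180, 180, 180].

INTERFACE

Orientations are given as [roll, pitch, yaw] about the fixed x, y, z axes, in that order (R = Rz(yaw) Ry(pitch) Rx(roll)).
In Python, from plant import r gives the robot as it stands. The module is installed in compiled form; this text tells all that it offers.
- The arm moves only by the tool play_rows, never from a script. Its argument "rows" is a list of rows, each an object with "slide": the shift along the tool's x, y, z as a fraction of full scale, a list of three; "delta_rot": the turn, a rotation vector about the tool's x, y, z as a fraction of full scale, a list of three; "fingers": the opening, from -1 (shut) to 1 (fully open). In form: [{"slide": [x, y, z], "delta_rot": [rx, ry, rz], "fingers": fingers}, ...]. A call has 1 to 8 rows; each row shifts and turns the commanded pose from where the row before left it, along the tool's axes as they then stand; what a row does not reach is not made up. Full scale, the value 1, is 0.15 m for a shift and 0.08 rad for a turn. A row lasts 1/8 s, in which the tool goes at most 62.5 mm and 10.7 degrees, less where a joint would pass 70% of its speed; a pose out of reach is approached as far as the arm can. A call with a number of a shift or a turn outside -1 to 1 is refused whole. A call with a gripper value outside its range is refused whole. The fingers move at their own pace and stop on an object; "squeeze" is the grip in N (left out, the last holds). Time passes only in rows, so rows that do not move let the fingers close. It gives the time, the measured TCP pose, the force, the opening and the grip force at its end, in the units of the state.
- r.get_state(): the state, without advancing time (a new reading comes with each control period).
- r.capture(name): name is "scene" or "side" or "wrist"; returns a dict with "image" (480x640x3 uint8, blue, green, red), "fx", "fy", "cx", "cy" (pixels), "R" (3x3) and "t" (3): a world point X has camera coordinates R X + t; the wrist camera has in their place "T_tool_cam" (4x4, takes a point from camera to tool coordinates, whose origin is the TCP and whose axes are the flange's). Camera axes: x right, y down, z forward; pixel columns grow to the right and rows downward; lengths in m; the calibration is good to about 2 mm. A picture is of the moment at which its call begins: read the wrist's pose just before it. There is no depth.
- r.close_job(): hands the job in; it is judged then, once.
The state is a dict: "time_s": time; "joints": joint angles; "qd": joint speeds; "joint_torque": joint torques, N m; "tcp_pos": TCP position; "eef_rot": TCP orientation; "contact_force": force on the tool from outside, world axes, zero at the start; "moment": the same for the moment, N m; "gripper_width": finger opening in m; "gripper_force": force on a finger pad.
Only numpy, scipy, OpenCV 4.12 (cv2) and the standard library are available. Lean on these libraries where they do the work, as an engineer would, in place of code of your own. Each camera call takes 0.05 s, during which the arm holds its last target. There are 200 camera calls.

TASK

Fill the black canister: pick up the wooden chute without spilling its four hazelnuts, put its cross pin against the two upright ears of the spring shutter on the canister's lid and, with the chute still level, push the shutter fully open, firmly against its stop (about 10 N, never more than 20 N). Keep pressing it firmly against the stop like this while you tip the chute, until all the hazelnuts have run through the mouth into the canister. Then draw the chute back, stand it on its feet on the worktop and let go, leaving the other things where they were.

Things in the scene. Friction and masses are not known exactly. Their poses are not given: they have to be found in the camera images.
- chute: Wooden chute: open trough 160 mm long, 24 mm wide inside, walls 24 mm, back end closed, on two feet; 0.16 kg, loose. Origin: centre of its underside. x runs to the open nose, z up. Its floor rises 0.105 rad to the nose when it stands level, so the nuts stay at the back. Feet at x = -72 and -15 mm. Dark cheeks on both sides at x = -53 to -9 mm, z = 21 to 44 mm: a grip 44 mm wide across y.
- grip (a point): On the chute, midway between the two dark cheeks, where to grip (chute frame: x -31, y 0, z 33 mm). Axes as the chute.
- pin (a point): Centre of the chute's steel cross pin (chute frame: x 59, y 0, z 41 mm). The pin is 8 mm in diameter, parallel to the chute's y, and sticks out 17 mm from the trough on each side (32 mm either side of the middle). The trough's underside is 13 mm below the pin's axis. Axes as the chute.
- nose (a point): Open end of the chute's floor, upper surface, where the nuts leave (chute frame: x 80, y 0, z 33 mm). Axes as the chute.
- canister: Matt black stoneware canister, 188 mm in diameter, 150 mm high, fixed, with a 14 mm thick wooden filling lid (180 mm square, round corners) that carries the steel shutter. Origin: centre of its underside. Its x is the way the shutter is pushed open. The lid with all on it is fixed too, but sits up to 8 mm off centre along x, either way, different each time: this is not in the readings.
- mouth (a point): Where the centre of the mouth would be, at the lid's top (164 mm over the worktop), were the lid central: true to 8 mm along x. Mouth: 50 mm along x, 40 mm along y. The shutter is a plate that slides over it along x with a 34 mm high upturned edge at the mouth's near edge when shut; open, this edge stands at the far side and catches the nuts. Axes as the canister.
- ears (a point): Midway between the shut shutter's two upright ears, on the faces the pin pushes (to -x), 30 mm above the lid, were the lid central: true to 8 mm along x. Ears: 27.5 mm either side, 13 wide, 54 high; the trough fits between. They go 48 mm along x to a hard stop against a spring of 2.6 to 4.5 N. Push with the pin at this height, then tip about the pin, nose down 0.5 to 0.8 rad. Axes as the canister.
- nut0_mid (a point): Centre of a brown hazelnut, 19 mm in diameter, 12 g, loose, in the chute at the start (number 1 from the back).
- nut1_mid (a point): Centre of a brown hazelnut, 19 mm in diameter, 12 g, loose, in the chute at the start (number 2 from the back).
- nut2_mid (a point): Centre of a brown hazelnut, 19 mm in diameter, 12 g, loose, in the chute at the start (number 3 from the back).
- nut3_mid (a point): Centre of a brown hazelnut, 19 mm in diameter, 12 g, loose, in the chute at the start (number 4 from the back).
- the_mug_c: White mug with dark stripes, 90x120x88 mm, a bystander. Origin: centre of its underside.
- the_pinch_bowl: Small white bowl, 105 mm in diameter, 51 mm high, a bystander. Origin: centre of its underside.
- the_tea_tin: Small food tin with a printed paper band, 57 mm in diameter, 72 mm high, a bystander. Origin: centre of its underside.
- the_balm_pot: Small red and white pot, 58 mm in diameter, 50 mm high, a bystander. Origin: centre of its underside.
- the_kitchen_timer: White wind-up kitchen timer, 65 mm in diameter, 54 mm high, a bystander. Origin: centre of its underside.
Not all that is in view belongs to the job. Leave any yellow look-alike of the chute alone. Of the things that look like the canister, the larger one is meant.

How it is judged:
By the outcome, as a careful person would: the job done as asked, in the order asked, and still so for the second after the job is handed in, with the robot touching nothing.
It also fails if it takes over 72 s, if anything falls off the work surface, if the arm or the gripper's body presses on something with over 40 N, if the wrist force passes 120 N, or if a joint passes its speed limit or range.

## Working session

There is one attempt and no reset: what is moved stays moved. The work goes in short steps, Python scripts to look and compute and a tool call to move; the robot and the scene stay as the last step left them, time stands still between calls to the robot, and variables do not carry over. Pictures are saved under pics/ and viewed, at most 10 in all, crops included, and the job is handed in when it is done.

Besides the shell and the picture viewer there is one more tool, called after ">>>" as name(argument=value, ...), one argument or row to a line, values as JSON. play_rows: Moves the arm, as the interface text tells. Shift numbers are shares of 0.15 m and turn numbers shares of 0.08 rad, none past 1 either way. Its arguments: {"type":"object","properties":{"rows":{"type":"array"},"squeeze":{"type":"number"}},"required":["rows"]}

```bash
mkdir -p pics; cat > h.py <<'E'
import numpy as np, cv2
from scipy.spatial.transform import Rotation as Ro
from plant import r
def snap(n,f):
    s=r.get_state(); c=r.capture(n); cv2.imwrite('pics/'+f+'.png',c['image']); np.save('pics/'+f+'.npy',{'c':c,'s':s},allow_pickle=True); return c,s
def load(f):
    d=np.load('pics/'+f+'.npy',allow_pickle=True).item(); return d['c'],d['s']
def cam(c,s=None):
    if 'R' in c: return np.array(c['R']),np.array(c['t'])
    T=np.eye(4);T[:3,:3]=Ro.from_euler('xyz',s['eef_rot'],degrees=True).as_matrix();T[:3,3]=s['tcp_pos']
    M=np.linalg.inv(T@np.array(c['T_tool_cam'])); return M[:3,:3],M[:3,3]
def ray(c,s,u,v,z):
    R,t=cam(c,s); d=R.T@np.array([(u-c['cx'])/c['fx'],(v-c['cy'])/c['fy'],1]); o=-R.T@t
    return o+d*(z-o[2])/d[2]
def proj(c,s,X):
    R,t=cam(c,s); p=R@np.array(X)+t; return c['cx']+c['fx']*p[0]/p[2], c['cy']+c['fy']*p[1]/p[2]
E
python3 - <<'E'
from h import *
for n in ['scene','side','wrist']:
    c,s=snap(n,n+'0'); R,t=cam(c,s); print(n,-R.T@t,R[2],c['fx'])
print(s)
a=cv2.imread('pics/scene0.png');b=cv2.imread('pics/side0.png');w=cv2.imread('pics/wrist0.png')
E
```

```text
scene [-0.7183007  -0.54427043  1.2673992 ] [ 0.69678051  0.34029002 -0.63142665] 602.1468240483186
side [0.53934883 1.15612183 0.89193745] [-0.01879313 -0.83224276 -0.55409278] 463.04901848141907
wrist [ 0.21859325 -0.64337032  0.38405699] [ 0.26021829  0.12354403 -0.95761334] 345.58858989804025
{'time_s': 0.1, 'joints': array([-4.82969707e+01,  2.05868275e+01,  6.39040920e-01, -1.78916407e-02,
       -7.01367434e+01, -1.65071443e+01]), 'qd': array([-0.08968105, -0.04732768,  0.21055845,  0.01986643,  0.07595562,
        0.10649413]), 'joint_torque': array([-3.85595748e-03, -5.84161484e+01,  2.93750399e+01,  7.01546386e+00,
        1.02156086e-02, -6.72681563e-05]), 'tcp_pos': array([ 0.28714512, -0.61038748,  0.22572172]), 'eef_rot': array([ 1.79914174e+02, -7.89312114e-03, -1.54810201e+02]), 'contact_force': array([0.61302798, 0.37331681, 0.51175807]), 'moment': array([ 0.00268653, -0.06013434,  0.00520297]), 'gripper_force': 0.0, 'gripper_width': 0.08744739913029398}
```

View pics/scene0.png

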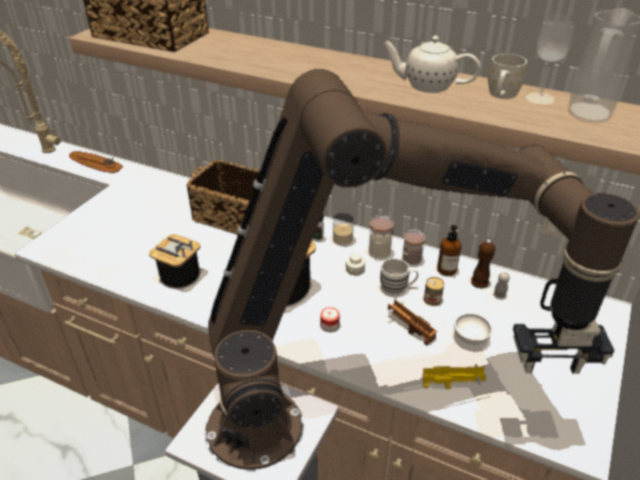

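View pics/side0.png

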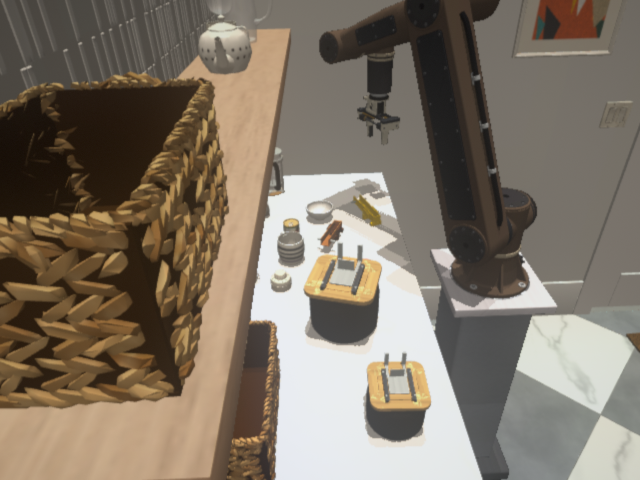

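Scene: the brown chute is at (412,320), and its yellow look-alike at (453,375) is to be left alone. There are two black canisters: one half hidden at (295,275) in scene and (344,295) in side, the other at (177,260) in scene and (397,395) in side. The first is the larger, so it's the one meant. An enlarged crop will confirm this.

```bash
python3 - <<'E'
from h import *
a=cv2.imread('pics/scene0.png')[295:345,380:445];b=cv2.imread('pics/side0.png')[235:345,295:395]
o=np.zeros((600,800,3),np.uint8)
A=cv2.resize(a,None,fx=5.5,fy=5.5,interpolation=3);B=cv2.resize(b,None,fx=4.4,fy=4.4,interpolation=3)
A2=cv2.resize(cv2.imread('pics/side0.png')[215:252,312:350],None,fx=7,fy=7,interpolation=3)
o[:A.shape[0],:A.shape[1]]=A;o[:B.shape[0],360:360+B.shape[1]]=B;o[290:290+A2.shape[0],:A2.shape[1]]=A2
cv2.imwrite('pics/crop1.png',o)
c,s=load('scene0');print('chute',ray(c,s,412,320,.03))
c,s=load('side0');print('can lid',ray(c,s,345,278,.164),ray(c,s,331,236,.03))
E
```

```text
chute [ 0.4893048  -0.23525314  0.03      ]
can lid [0.46986096 0.20616954 0.164     ] [ 0.48879276 -0.21222258  0.03      ]
```

View pics/crop1.png

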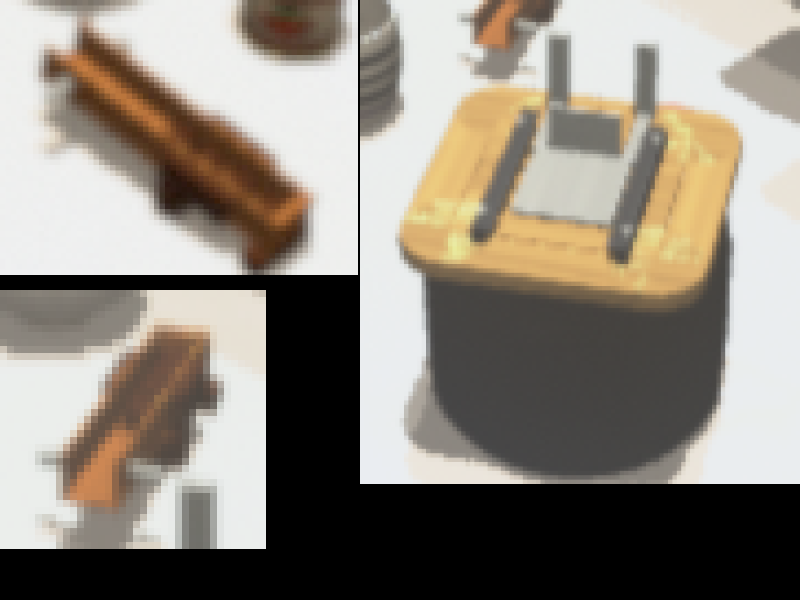

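Confirmed. The chute's nose with the steel pin is at scene (394,303) and its back end at (433,336). The larger canister's ears are on its far side in the side view, so the shutter pushes towards that camera, roughly +y. Now for rough poses.

```bash
python3 - <<'E'
from h import *
c,s=load('scene0')
f=lambda x,y:(x/5.5+380,y/5.5+295)
n=ray(c,s,*f(75,50),.045);b=ray(c,s,*f(285,215),.045);print('nose',n,'back',b,np.degrees(np.arctan2(*(n-b)[1::-1])),np.linalg.norm(n-b))
c,s=load('side0')
g=lambda x,y:(x/4.4+295,y/4.4+235)
for p,q in [((528,115),(482,232)),((658,135),(622,255))]:
    P=ray(c,s,*g(*p),.17);Q=ray(c,s,*g(*q),.17);print(P,Q,np.degrees(np.arctan2(*(Q-P)[1::-1])))
for p in [(558,38),(647,46)]: print('ear top',ray(c,s,*g(*p),.218))
for p in [(480,90),(735,118),(402,245),(700,295)]: print('lid',ray(c,s,*g(*p),.164))
# tool axes and bystanders
print(Ro.from_euler('xyz',load('wrist0')[1]['eef_rot'],degrees=True).as_matrix().round(3), load('wrist0')[0]['T_tool_cam'])
c,s=load('scene0')
for k,p in dict(mug=(395,280),bowl=(472,338),tin=(434,298),pot=(330,324),timer=(355,270)).items(): print(k,ray(c,s,*p,.0))
E
```

```text
nose [ 0.51253744 -0.1689756   0.045     ] back [ 0.44720899 -0.30658382  0.045     ] 64.6043271988699 0.15232803281698418
[0.27811036 0.1516016  0.17      ] [0.32607335 0.26270991 0.17      ] 66.65121538773406
[0.20488173 0.1771024  0.17      ] [0.25267413 0.28759708 0.17      ] 66.61000934365916
ear top [0.26197534 0.140388   0.218     ]
ear top [0.211203   0.15253199 0.218     ]
lid [0.30044034 0.11456573 0.164     ]
lid [0.15117346 0.15448328 0.164     ]
lid [0.3711752  0.26414096 0.164     ]
lid [0.21623671 0.31674701 0.164     ]
[[-0.905 -0.426 -0.001]
 [-0.426  0.905  0.001]
 [ 0.     0.001 -1.   ]] [[ 1.37898302e-03 -9.57573224e-01 -2.88186778e-01  7.60926865e-02]
 [ 9.99998709e-01  1.55825781e-03 -3.92678365e-04 -4.32180282e-04]
 [ 8.25087584e-04 -2.88185864e-01  9.57574137e-01 -1.58325617e-01]
 [ 0.00000000e+00  0.00000000e+00  0.00000000e+00  1.00000000e+00]]
mug [ 0.66257255 -0.11967008  0.        ]
bowl [ 0.52592363 -0.40536388  0.        ]
tin [ 0.63733653 -0.25647833  0.        ]
pot [ 0.39783835 -0.0183832   0.        ]
timer [0.6513069 0.0136948 0.       ]
```

The canister numbers are wrong: I left out the crop's 360 px offset. Redoing them.

```bash
python3 - <<'E'
from h import *
c,s=load('side0')
g=lambda x,y:((x-360)/4.4+295,y/4.4+235)
for p,q in [((528,115),(482,232)),((658,135),(622,255))]:
    P=ray(c,s,*g(*p),.17);Q=ray(c,s,*g(*q),.17);print(P,Q,np.degrees(np.arctan2(*(Q-P)[1::-1])))
for p in [(558,38),(647,46)]: print('ear top',ray(c,s,*g(*p),.218))
for p in [(480,90),(735,118),(402,245),(700,295)]: print('lid',ray(c,s,*g(*p),.164))
for p in [(430,290),(725,240)]: print('body sides',ray(c,s,*g(*p),.15))
print('bottom', ray(c,s,*g(580,478),.0))
E
```

```text
[0.49693024 0.13747408 0.17      ] [0.52860814 0.25028415 0.17      ] 74.31486371940731
[0.41973684 0.16335677 0.17      ] [0.45136686 0.27552114 0.17      ] 74.25170802821617
ear top [0.47766154 0.12594078 0.218     ]
ear top [0.4249378  0.13827198 0.218     ]
lid [0.52538729 0.09987249 0.164     ]
lid [0.36980543 0.14038734 0.164     ]
lid [0.57419374 0.25175185 0.164     ]
lid [0.41114903 0.30508781 0.164     ]
body sides [0.5590656 0.2754105 0.15     ]
body sides [0.38850852 0.24115315 0.15      ]
bottom [0.47440679 0.27723423 0.        ]
```

>>> play_rows(
  rows=[
    {"slide":[0,0,0],"delta_rot":[0,0,-1],"fingers":1},
    {"slide":[0,0,0],"delta_rot":[0,0,-1],"fingers":1},
    {"slide":[0,0,0],"delta_rot":[0,0,-1],"fingers":1},
    {"slide":[0,0,0],"delta_rot":[0,0,-1],"fingers":1},
    {"slide":[0,0,0],"delta_rot":[0,0,-1],"fingers":1},
    {"slide":[0,0,0],"delta_rot":[0,0,-1],"fingers":1},
    {"slide":[0,0,0],"delta_rot":[0,0,-1],"fingers":1},
    {"slide":[0,0,0],"delta_rot":[0,0,-1],"fingers":1},
  ],
)

```text
time_s: 1.15
tcp_pos: [0.2873, -0.6106, 0.2261]
eef_rot: [180.0, 0.0, -118.0]
contact_force: [-0.1, -0.1, -0.7]
gripper_width: 0.0877
gripper_force: 0.0
```

>>> play_rows(
  rows=[
    {"slide":[-0.2,-0.02,0],"delta_rot":[0,0,-0.68],"fingers":1},
    {"slide":[-0.38,-0.02,0],"delta_rot":[0,0,0],"fingers":1},
    {"slide":[-0.4,-0.02,0],"delta_rot":[0,0,0],"fingers":1},
    {"slide":[-0.4,-0.02,0],"delta_rot":[0,0,0],"fingers":1},
    {"slide":[-0.4,-0.02,0],"delta_rot":[0,0,0],"fingers":1},
    {"slide":[-0.4,-0.02,0],"delta_rot":[0,0,0],"fingers":1},
    {"slide":[-0.3,-0.02,0],"delta_rot":[0,0,0],"fingers":1},
    {"slide":[-0.2,0,0],"delta_rot":[0,0,0],"fingers":1},
  ],
)

```text
time_s: 2.15
tcp_pos: [0.4785, -0.2542, 0.2265]
eef_rot: [-180.0, 0.0, -114.9]
contact_force: [-0.5, 0.5, 0.7]
gripper_width: 0.0877
gripper_force: 0.0
```

>>> play_rows(
  rows=[
    {"slide":[0,0,0],"delta_rot":[0,0,0],"fingers":1},
    {"slide":[0,0,0],"delta_rot":[0,0,0],"fingers":1},
  ],
)

```text
time_s: 2.4
tcp_pos: [0.4776, -0.2563, 0.2264]
eef_rot: [180.0, -0.0, -115.0]
contact_force: [-0.8, -0.0, 0.1]
gripper_width: 0.0878
gripper_force: 0.0
```

```bash
python3 - <<'E'
from h import *
c,s=snap('wrist','w1'); print(s['tcp_pos'],s['eef_rot'],s['joints'])
E
```

```text
[ 0.47757482 -0.25628134  0.22644433] [ 1.79981278e+02 -7.85493552e-03 -1.14988577e+02] [-7.49327463e+00  8.04294805e+00 -1.61520329e+01  2.04240974e-03
 -6.58252362e+01 -1.74961400e+01]
```

View pics/w1.png

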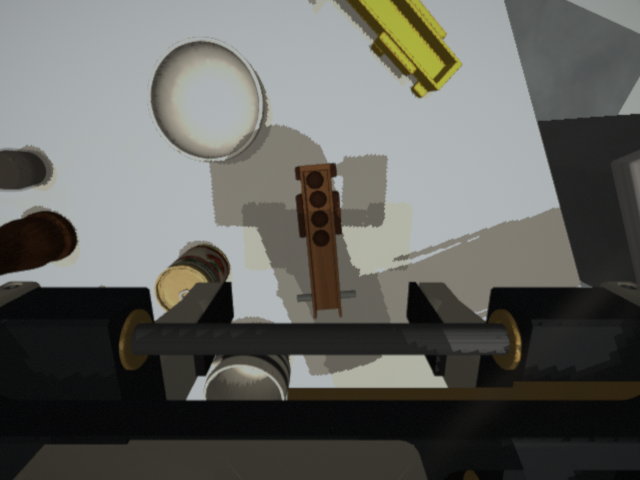

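The wrist view shows the brown chute with all four nuts at the back, (315..321, 180..238), and the pin at about (326,296). I'll enlarge it to fit the pose.

```bash
python3 - <<'E'
from h import *
a=cv2.imread('pics/w1.png')[155:325,275:375]
cv2.imwrite('pics/crop2.png',cv2.resize(a,None,fx=3.5,fy=3.5,interpolation=2)) 
cv2.imwrite('pics/crop2.png',cv2.resize(cv2.imread('pics/w1.png')[155:325,260:390],(455,595),interpolation=2))
E
```

```text
(no output)
```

View pics/crop2.png

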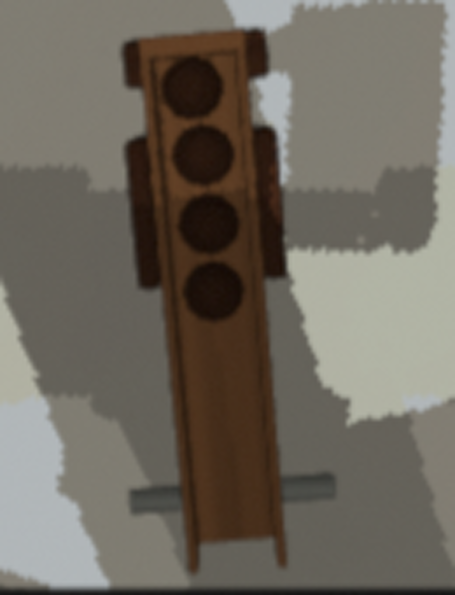

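```bash
cat > fit.py <<'E'
from h import *
from scipy.optimize import least_squares
c,s=load('w1')
F=[((59,-32,41),(130,500)),((59,32,41),(334,486)),((-53,-22,44),(126,142)),((-9,-22,44),(141,289)),((-53,22,44),(273,128)),((-9,22,44),(285,275)),((80,-12,33),(200,543)),((80,12,33),(275,537))]
def P(v,p):
    R=Ro.from_euler('z',v[2]).as_matrix(); return R@(np.array(p)/1000)+[v[0],v[1],0]
e=lambda v:np.ravel([np.array(proj(c,s,P(v,p)))-(np.array(q)/3.5+[260,155]) for p,q in F])
o=least_squares(e,[.48,-.24,1.1]);v=o.x;print(v,np.degrees(v[2]),o.fun.round(1))
g=P(v,(-31,0,33));print('grip',g,'yaw tool',np.degrees(v[2])-180)
R=Ro.from_euler('xyz',s['eef_rot'],degrees=True).as_matrix();print('move tool',R.T@(g+[0,0,-.019]-s['tcp_pos']))
E
python3 fit.py
```

```text
[ 0.48961069 -0.22960306  1.2245272 ] 70.16024025145744 [-0.  -0.2  0.2 -0.9 -1.2  0.  -0.8  0.5  1.2  0.1  0.8  0.9 -0.  -0.2
 -0.3 -0.2]
grip [ 0.47908958 -0.25876307  0.033     ] yaw tool -109.83975974854256
move tool [ 0.00158041 -0.00249076  0.21244374]
```

>>> play_rows(
  rows=[
    {"slide":[0.006,-0.008,0.1],"delta_rot":[0,0,-0.56],"fingers":1},
    {"slide":[0.006,-0.007,0.25],"delta_rot":[0,0,-0.564],"fingers":1},
    {"slide":[0,0,0.3],"delta_rot":[0,0,0],"fingers":1},
    {"slide":[0,0,0.3],"delta_rot":[0,0,0],"fingers":1},
    {"slide":[0,0,0.2],"delta_rot":[0,0,0],"fingers":1},
    {"slide":[0,0,0.1],"delta_rot":[0,0,0],"fingers":1},
    {"slide":[0,0,0],"delta_rot":[0,0,0],"fingers":1},
  ],
)

```text
time_s: 3.32
tcp_pos: [0.4785, -0.2593, 0.0385]
eef_rot: [179.9, -0.0, -109.9]
contact_force: [0.3, -0.4, 1.1]
gripper_width: 0.0874
gripper_force: 0.0
```

```bash
python3 - <<'E'
from h import *
c,s=snap('wrist','w2'); print(s['tcp_pos'],s['eef_rot'],s['contact_force'])
E
```

```text
[ 0.47848138 -0.25929309  0.03848313] [ 1.79906081e+02 -2.57390777e-02 -1.09911096e+02] [ 0.25997    -0.36335138  1.12868543]
```

View pics/w2.png

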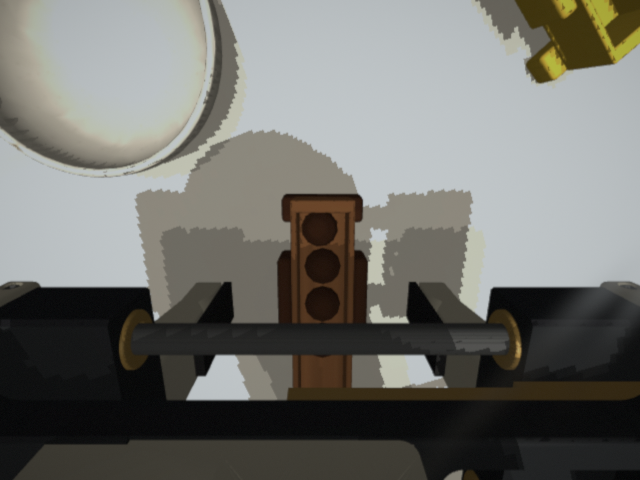

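The chute is centred between the fingers (axis column about 322, finger middle about 320) and the nuts are in place. Lower and close.

>>> play_rows(
  rows=[
    {"slide":[0,0,0.08],"delta_rot":[0,0,0],"fingers":1},
    {"slide":[0,0,0.06],"delta_rot":[0,0,0],"fingers":1},
    {"slide":[0,0,0.023],"delta_rot":[0,0,0],"fingers":1},
    {"slide":[0,0,0],"delta_rot":[0,0,0],"fingers":0.3},
    {"slide":[0,0,0],"delta_rot":[0,0,0],"fingers":0.1},
    {"slide":[0,0,0],"delta_rot":[0,0,0],"fingers":0.03},
    {"slide":[0,0,0],"delta_rot":[0,0,0],"fingers":-0.05},
    {"slide":[0,0,0],"delta_rot":[0,0,0],"fingers":-0.2},
  ],
  squeeze=10,
)

```text
time_s: 4.38
tcp_pos: [0.4789, -0.2588, 0.0147]
eef_rot: [180.0, 0.0, -109.9]
contact_force: [-0.3, 0.5, 2.6]
gripper_width: 0.044
gripper_force: 10.0
```

>>> play_rows(
  rows=[
    {"slide":[0,0,0],"delta_rot":[0,0,0],"fingers":-1},
    {"slide":[0,0,0],"delta_rot":[0,0,0],"fingers":-1},
    {"slide":[0,0,0],"delta_rot":[0,0,0],"fingers":-1},
  ],
  squeeze=50,
)

```text
time_s: 4.75
tcp_pos: [0.4789, -0.2588, 0.0147]
eef_rot: [180.0, -0.0, -109.9]
contact_force: [-1.5, 0.8, 3.6]
gripper_width: 0.0435
gripper_force: 50.0
```

>>> play_rows(
  rows=[
    {"slide":[0,0,-0.05],"delta_rot":[0,0,0],"fingers":-1},
    {"slide":[0,0,-0.15],"delta_rot":[0,0,0],"fingers":-1},
    {"slide":[0,0,-0.2],"delta_rot":[0,0,0],"fingers":-1},
    {"slide":[0,0,-0.25],"delta_rot":[0,0,0],"fingers":-1},
    {"slide":[0,0,-0.25],"delta_rot":[0,0,0],"fingers":-1},
    {"slide":[0,0,-0.25],"delta_rot":[0,0,0],"fingers":-1},
    {"slide":[0,0,-0.2],"delta_rot":[0,0,0],"fingers":-1},
    {"slide":[0,0,-0.1],"delta_rot":[0,0,0],"fingers":-1},
  ],
)

```text
time_s: 5.75
tcp_pos: [0.4796, -0.2589, 0.234]
eef_rot: [-179.8, 0.0, -109.9]
contact_force: [-0.0, 0.6, -3.9]
gripper_width: 0.0436
gripper_force: 50.0
```

```bash
python3 - <<'E'
from h import *
c,s=snap('wrist','w3'); print(s['tcp_pos'],s['eef_rot'],s['contact_force'],s['moment'])
c,s=snap('scene','s3');c,s=snap('side','d3')
o=np.zeros((480,800,3),np.uint8)
o[:,:400]=cv2.resize(cv2.imread('pics/w3.png'),(400,480))
b=cv2.imread('pics/side0.png'); b=cv2.imread('pics/d3.png')[190:340,280:400]
o[:,410:794]=cv2.resize(b,(384,480),interpolation=2)
cv2.imwrite('pics/m3.png',o)
E
```

```text
[ 0.47961011 -0.25886481  0.23401738] [-1.79848793e+02  3.17377269e-02 -1.09862863e+02] [-0.00658601  0.56649945 -3.87112025] [ 0.02076023  0.04068329 -0.01232182]
```

View pics/m3.png

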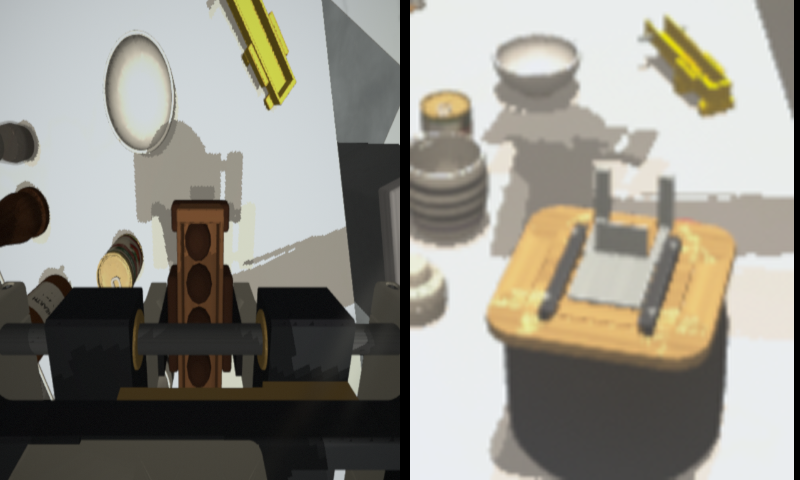

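All four nuts rode along, and the side camera now has a clear view of the canister. Next is a gentle carry to a standoff about 30 mm in front of the ears.

>>> play_rows(
  rows=[
    {"slide":[0,0,0],"delta_rot":[0,0,-0.2],"fingers":-1},
    {"slide":[0,0,0],"delta_rot":[0,0,-0.4],"fingers":-1},
    {"slide":[0,0,0],"delta_rot":[0,0,-0.36],"fingers":-1},
    {"slide":[-0.041,0.022,0],"delta_rot":[0,0,0],"fingers":-1},
    {"slide":[-0.083,0.044,0],"delta_rot":[0,0,0],"fingers":-1},
    {"slide":[-0.124,0.066,0],"delta_rot":[0,0,0],"fingers":-1},
    {"slide":[-0.166,0.088,0],"delta_rot":[0,0,0],"fingers":-1},
    {"slide":[-0.207,0.11,0],"delta_rot":[0,0,0],"fingers":-1},
  ],
)

```text
time_s: 6.9
tcp_pos: [0.4557, -0.1545, 0.2321]
eef_rot: [-180.0, 0.0, -105.5]
contact_force: [0.3, -0.0, -2.5]
gripper_width: 0.0436
gripper_force: 50.0
```

>>> play_rows(
  rows=[
    {"slide":[-0.207,0.11,0],"delta_rot":[0,0,0],"fingers":-1},
    {"slide":[-0.207,0.11,0],"delta_rot":[0,0,0],"fingers":-1},
    {"slide":[-0.207,0.11,0],"delta_rot":[0,0,0],"fingers":-1},
    {"slide":[-0.166,0.088,0],"delta_rot":[0,0,0],"fingers":-1},
    {"slide":[-0.124,0.066,0],"delta_rot":[0,0,0],"fingers":-1},
    {"slide":[-0.083,0.044,0],"delta_rot":[0,0,0],"fingers":-1},
    {"slide":[-0.041,0.022,0],"delta_rot":[0,0,0],"fingers":-1},
    {"slide":[0,0,0],"delta_rot":[0,0,0],"fingers":-1},
  ],
)

```text
time_s: 7.9
tcp_pos: [0.4181, 0.016, 0.2321]
eef_rot: [-180.0, 0.0, -105.4]
contact_force: [0.2, -0.4, -2.2]
gripper_width: 0.0435
gripper_force: 50.0
```

>>> play_rows(
  rows=[
    {"slide":[0,0,0.04],"delta_rot":[0,0,0],"fingers":-1},
    {"slide":[0,0,0.1],"delta_rot":[0,0,0],"fingers":-1},
    {"slide":[0,0,0.14],"delta_rot":[0,0,0],"fingers":-1},
    {"slide":[0,0,0.1],"delta_rot":[0,0,0],"fingers":-1},
    {"slide":[0,0,0.06],"delta_rot":[0,0,0],"fingers":-1},
    {"slide":[0,0,0],"delta_rot":[0,0,0],"fingers":-1},
    {"slide":[0,0,0],"delta_rot":[0,0,0],"fingers":-1},
  ],
)

```text
time_s: 8.78
tcp_pos: [0.4184, 0.0159, 0.1664]
eef_rot: [-180.0, 0.0, -105.5]
contact_force: [0.1, 0.6, -1.5]
gripper_width: 0.0435
gripper_force: 50.0
```

```bash
python3 - <<'E'
from h import *
c,s=snap('side','d4'); print(s['tcp_pos'],s['eef_rot'],s['contact_force'],s['joints'])
b=cv2.imread('pics/d4.png')[215:305,300:400]
cv2.imwrite('pics/c4.png',cv2.resize(b,(660,594),interpolation=2))
E
```

```text
[0.41844721 0.01586273 0.16642748] [-1.79972950e+02  1.24034586e-02 -1.05465370e+02] [ 0.11107011  0.58701548 -1.53045283] [ 2.94416400e+01 -1.39553595e+00 -3.48821497e+01  1.23676724e-02
 -5.64854722e+01 -4.49138389e+01]
```

View pics/c4.png

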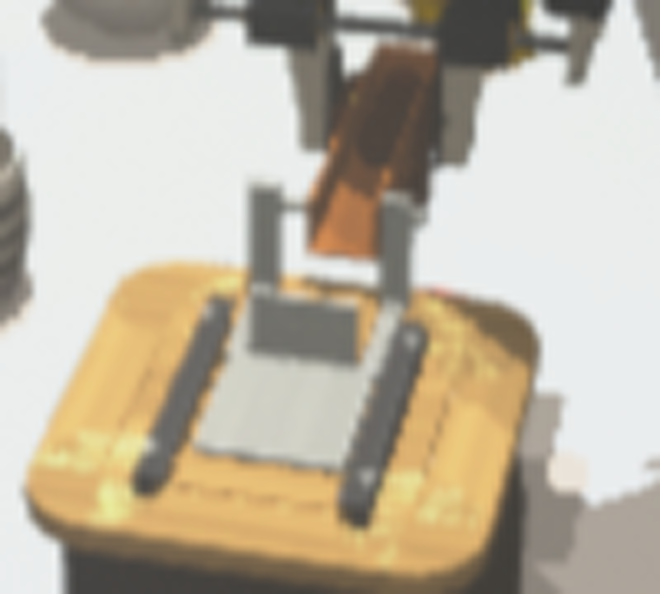

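```bash
python3 - <<'E'
from h import *
c,s=load('d4'); g=lambda p:(p[0]/6.6+300-.4,p[1]/6.6+215-.4)
Q=lambda p,z:ray(c,s,*g(p),z)
def yaw(p,q,z): d=Q(q,z)-Q(p,z); return np.degrees(np.arctan2(d[1],d[0]))
print('yaw',yaw((210,300),(135,470),.172),yaw((428,335),(372,510),.172),'lid',yaw((105,310),(35,460),.164),yaw((537,370),(485,545),.164))
print('cross',yaw((250,290),(357,303),.198)-90,yaw((195,448),(345,468),.166)-90,yaw((265,185),(398,194),.218)-90,yaw((150,265),(480,310),.164)-90,yaw((70,535),(430,582),.164)-90)
L=(Q((248,185),.218)+Q((282,185),.218))/2;R_=(Q((384,193),.218)+Q((412,195),.218))/2
print('ears',L,R_,(L+R_)/2,np.linalg.norm(L-R_))
R=Ro.from_euler('xyz',s['eef_rot'],degrees=True).as_matrix()
T=lambda x,y,z:R@np.array([-(x+31)/1000,y/1000 if 0 else y/1000,-.0183-(z-33)/1000])+s['tcp_pos']
pin=T(59,0,41);print('pin',pin)
for n,p in dict(pinL=(59,-32,41),pinR=(59,32,41),n1=(80,-12,33),n2=(80,12,33)).items():
    u,v=proj(c,s,T(*p)); print(n,((u-299.6)*6.6).round(),((v-214.6)*6.6).round())
P=lambda y: Q
E
```

```text
yaw 73.01772734826424 73.45570777930152 lid 73.6904267928291 72.44013901772152
cross 74.34197206358053 74.30635768717335 79.0834365145798 72.85038553401137 75.14858173714276
ears [0.47802128 0.12099426 0.218     ] [0.42510829 0.13119936 0.218     ] [0.45156479 0.12609681 0.218     ] 0.053888115918396075
pin [0.44243276 0.10260181 0.19274696]
pinL 273.0 200.0
pinR 425.0 218.0
n1 310.0 249.0
n2 367.0 256.0
```

Predicted and seen nose agree within about 1 mm. The canister's yaw is about 73.6°, and the ears are about 20 mm ahead of the pin. Correct the yaw slightly and approach.

>>> play_rows(
  rows=[
    {"slide":[0,0,-0.006],"delta_rot":[0,0,0.1],"fingers":-1},
    {"slide":[0,0,0],"delta_rot":[0,0,0.1],"fingers":-1},
    {"slide":[-0.02,0,0],"delta_rot":[0,0,0],"fingers":-1},
    {"slide":[-0.03,0,0],"delta_rot":[0,0,0],"fingers":-1},
    {"slide":[-0.03,0,0],"delta_rot":[0,0,0],"fingers":-1},
    {"slide":[-0.02,0,0],"delta_rot":[0,0,0],"fingers":-1},
    {"slide":[0,0,0],"delta_rot":[0,0,0],"fingers":-1},
  ],
)

```text
time_s: 9.7
tcp_pos: [0.4224, 0.0305, 0.1669]
eef_rot: [180.0, -0.0, -106.4]
contact_force: [0.1, -0.2, -1.7]
gripper_width: 0.0441
gripper_force: 50.0
```

>>> play_rows(
  rows=[
    {"slide":[-0.013,0,0],"delta_rot":[0,0,0],"fingers":-1},
    {"slide":[-0.013,0,0],"delta_rot":[0,0,0],"fingers":-1},
    {"slide":[-0.013,0,0],"delta_rot":[0,0,0],"fingers":-1},
    {"slide":[-0.013,0,0],"delta_rot":[0,0,0],"fingers":-1},
    {"slide":[0,0,0],"delta_rot":[0,0,0],"fingers":-1},
  ],
)

```text
time_s: 10.32
tcp_pos: [0.4244, 0.0377, 0.167]
eef_rot: [180.0, -0.0, -106.4]
contact_force: [0.5, -2.7, -1.0]
gripper_width: 0.0434
gripper_force: 50.0
```

>>> play_rows(
  rows=[
    {"slide":[-0.015,0,0],"delta_rot":[0,0,0],"fingers":-1},
    {"slide":[-0.015,0,0],"delta_rot":[0,0,0],"fingers":-1},
    {"slide":[-0.015,0,0],"delta_rot":[0,0,0],"fingers":-1},
    {"slide":[-0.015,0,0],"delta_rot":[0,0,0],"fingers":-1},
    {"slide":[0,0,0],"delta_rot":[0,0,0],"fingers":-1},
  ],
)

```text
time_s: 10.95
tcp_pos: [0.4271, 0.0466, 0.167]
eef_rot: [180.0, 0.0, -106.4]
contact_force: [0.1, -2.9, -2.9]
gripper_width: 0.044
gripper_force: 50.0
```

Contact, and the spring reads about 2.8 N. Keep pushing, steadily.

>>> play_rows(
  rows=[
    {"slide":[-0.02,0,0],"delta_rot":[0,0,0],"fingers":-1},
    {"slide":[-0.03,0,0],"delta_rot":[0,0,0],"fingers":-1},
    {"slide":[-0.03,0,0],"delta_rot":[0,0,0],"fingers":-1},
    {"slide":[-0.03,0,0],"delta_rot":[0,0,0],"fingers":-1},
    {"slide":[-0.03,0,0],"delta_rot":[0,0,0],"fingers":-1},
    {"slide":[-0.02,0,0],"delta_rot":[0,0,0],"fingers":-1},
    {"slide":[0,0,0],"delta_rot":[0,0,0],"fingers":-1},
  ],
)

```text
time_s: 11.82
tcp_pos: [0.434, 0.0696, 0.167]
eef_rot: [-180.0, 0.0, -106.4]
contact_force: [0.1, -4.0, -1.6]
gripper_width: 0.0438
gripper_force: 50.0
```

>>> play_rows(
  rows=[
    {"slide":[-0.008,0,0],"delta_rot":[0,0,0],"fingers":-1},
    {"slide":[-0.008,0,0],"delta_rot":[0,0,0],"fingers":-1},
    {"slide":[-0.008,0,0],"delta_rot":[0,0,0],"fingers":-1},
    {"slide":[0,0,0],"delta_rot":[0,0,0],"fingers":-1},
  ],
)

```text
time_s: 12.32
tcp_pos: [0.4349, 0.0729, 0.167]
eef_rot: [-180.0, 0.0, -106.4]
contact_force: [0.9, -3.6, -2.2]
gripper_width: 0.044
gripper_force: 50.0
```

```bash
python3 - <<'E'
from h import *
c,s=snap('side','d5'); print(s['tcp_pos'],s['contact_force'],s['moment'])
b=cv2.imread('pics/d5.png')[215:305,300:400]
cv2.imwrite('pics/c5.png',cv2.resize(b,(660,594),interpolation=2))
E
```

```text
[0.43489187 0.07289713 0.16702502] [ 0.87242691 -3.59923868 -2.21612871] [-1.52967326  0.06674265 -0.23005892]
```

View pics/c5.png

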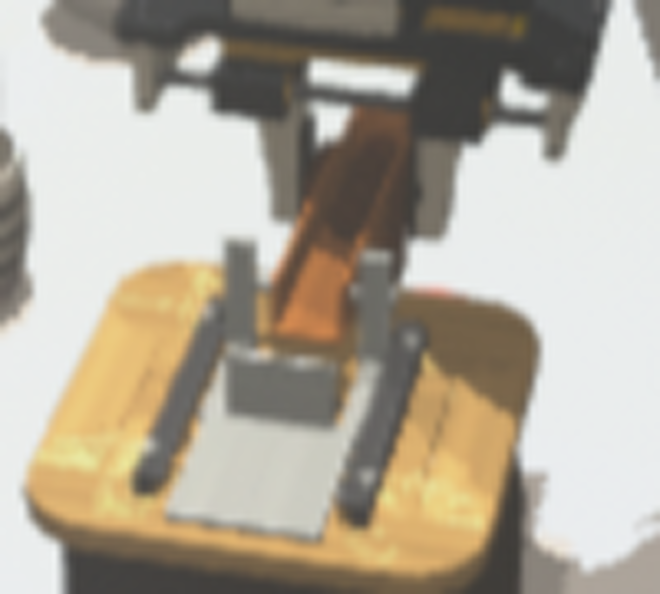

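The nose sits centred between the ears and the shutter is partly open: the plate's front edge is now at crop row about 530. Continue in small steps to the stop.

>>> play_rows(
  rows=[
    {"slide":[-0.008,0,0],"delta_rot":[0,0,0],"fingers":-1},
    {"slide":[-0.008,0,0],"delta_rot":[0,0,0],"fingers":-1},
    {"slide":[-0.004,0,0],"delta_rot":[0,0,0],"fingers":-1},
    {"slide":[0,0,0],"delta_rot":[0,0,0],"fingers":-1},
  ],
)

```text
time_s: 12.88
tcp_pos: [0.4358, 0.0758, 0.167]
eef_rot: [-180.0, 0.0, -106.4]
contact_force: [0.7, -4.0, -2.2]
gripper_width: 0.0438
gripper_force: 50.0
```

>>> play_rows(
  rows=[
    {"slide":[-0.008,0,0],"delta_rot":[0,0,0],"fingers":-1},
    {"slide":[-0.004,0,0],"delta_rot":[0,0,0],"fingers":-1},
    {"slide":[0,0,0],"delta_rot":[0,0,0],"fingers":-1},
  ],
)

```text
time_s: 13.25
tcp_pos: [0.4362, 0.0775, 0.167]
eef_rot: [-180.0, 0.0, -106.4]
contact_force: [0.6, -4.2, -2.5]
gripper_width: 0.0437
gripper_force: 50.0
```

>>> play_rows(
  rows=[
    {"slide":[-0.008,0,0],"delta_rot":[0,0,0],"fingers":-1},
    {"slide":[0,0,0],"delta_rot":[0,0,0],"fingers":-1},
  ],
)

```text
time_s: 13.5
tcp_pos: [0.4366, 0.0786, 0.167]
eef_rot: [-180.0, 0.0, -106.4]
contact_force: [0.3, -5.5, -2.4]
gripper_width: 0.0437
gripper_force: 50.0
```

>>> play_rows(
  rows=[
    {"slide":[-0.008,0,0],"delta_rot":[0,0,0],"fingers":-1},
    {"slide":[0,0,0],"delta_rot":[0,0,0],"fingers":-1},
  ],
)

```text
time_s: 13.75
tcp_pos: [0.4366, 0.0789, 0.1669]
eef_rot: [180.0, -0.1, -106.4]
contact_force: [1.1, -9.2, -1.2]
gripper_width: 0.0435
gripper_force: 50.0
```

At the stop: about 8.5 N at y=0.0789. Add a touch more, then start tipping about the pin in small steps while watching the force.

>>> play_rows(
  rows=[
    {"slide":[-0.002,0,0],"delta_rot":[0,0,0],"fingers":-1},
    {"slide":[0,0,0],"delta_rot":[0,0,0],"fingers":-1},
  ],
)

```text
time_s: 14.0
tcp_pos: [0.4365, 0.0789, 0.1669]
eef_rot: [180.0, -0.1, -106.4]
contact_force: [0.8, -10.0, -0.6]
gripper_width: 0.0434
gripper_force: 50.0
```

>>> play_rows(
  rows=[
    {"slide":[0.0065,0,-0.024],"delta_rot":[0,0.5,0],"fingers":-1},
    {"slide":[0,0,0],"delta_rot":[0,0,0],"fingers":-1},
  ],
)

```text
time_s: 14.25
tcp_pos: [0.4359, 0.0781, 0.1705]
eef_rot: [179.9, -2.5, -106.4]
contact_force: [-0.8, -10.4, -0.3]
gripper_width: 0.0435
gripper_force: 50.0
```

>>> play_rows(
  rows=[
    {"slide":[0.006,0,-0.0243],"delta_rot":[0,0.5,0],"fingers":-1},
    {"slide":[0.006,0,-0.0243],"delta_rot":[0,0.5,0],"fingers":-1},
  ],
)

```text
time_s: 14.5
tcp_pos: [0.4351, 0.0766, 0.1779]
eef_rot: [179.9, -7.1, -106.4]
contact_force: [-2.8, -7.6, -1.4]
gripper_width: 0.0437
gripper_force: 50.0
```

>>> play_rows(
  rows=[
    {"slide":[0.006,0,-0.0243],"delta_rot":[0,0.5,0],"fingers":-1},
    {"slide":[0.006,0,-0.0243],"delta_rot":[0,0.5,0],"fingers":-1},
  ],
)

```text
time_s: 14.75
tcp_pos: [0.4349, 0.0757, 0.1855]
eef_rot: [179.9, -11.7, -106.4]
contact_force: [-3.2, -9.1, 0.6]
gripper_width: 0.0436
gripper_force: 50.0
```

>>> play_rows(
  rows=[
    {"slide":[0.006,0,-0.0243],"delta_rot":[0,0.5,0],"fingers":-1},
    {"slide":[0.006,0,-0.0243],"delta_rot":[0,0.5,0],"fingers":-1},
  ],
)

```text
time_s: 15.0
tcp_pos: [0.4348, 0.0754, 0.1932]
eef_rot: [179.9, -16.3, -106.4]
contact_force: [-3.8, -8.0, 1.9]
gripper_width: 0.0438
gripper_force: 50.0
```

>>> play_rows(
  rows=[
    {"slide":[0.006,0,-0.0243],"delta_rot":[0,0.5,0],"fingers":-1},
    {"slide":[0.006,0,-0.0243],"delta_rot":[0,0.5,0],"fingers":-1},
  ],
)

```text
time_s: 15.25
tcp_pos: [0.4348, 0.0756, 0.2009]
eef_rot: [179.9, -20.9, -106.4]
contact_force: [-4.7, -10.0, 3.3]
gripper_width: 0.0434
gripper_force: 50.0
```

>>> play_rows(
  rows=[
    {"slide":[0.0066,0,-0.0258],"delta_rot":[0,0.5,0],"fingers":-1},
    {"slide":[0.0066,0,-0.0258],"delta_rot":[0,0.5,0],"fingers":-1},
  ],
)

```text
time_s: 15.5
tcp_pos: [0.4351, 0.0766, 0.2089]
eef_rot: [179.9, -25.5, -106.4]
contact_force: [-3.6, -10.1, 2.1]
gripper_width: 0.0438
gripper_force: 50.0
```

>>> play_rows(
  rows=[
    {"slide":[0.0066,0,-0.0258],"delta_rot":[0,0.5,0],"fingers":-1},
    {"slide":[0.0066,0,-0.0258],"delta_rot":[0,0.5,0],"fingers":-1},
  ],
)

```text
time_s: 15.75
tcp_pos: [0.4355, 0.0781, 0.2167]
eef_rot: [179.9, -30.1, -106.4]
contact_force: [-4.0, -10.5, 0.3]
gripper_width: 0.0434
gripper_force: 50.0
```

>>> play_rows(
  rows=[
    {"slide":[0.0066,0,-0.0243],"delta_rot":[0,0.5,0],"fingers":-1},
    {"slide":[0.0066,0,-0.0243],"delta_rot":[0,0.5,0],"fingers":-1},
  ],
)

```text
time_s: 16.0
tcp_pos: [0.4361, 0.0801, 0.224]
eef_rot: [179.9, -34.7, -106.4]
contact_force: [-3.1, -10.0, 1.8]
gripper_width: 0.0436
gripper_force: 50.0
```

>>> play_rows(
  rows=[
    {"slide":[0.0066,0,-0.0243],"delta_rot":[0,0.5,0],"fingers":-1},
    {"slide":[0.0066,0,-0.0243],"delta_rot":[0,0.5,0],"fingers":-1},
    {"slide":[0,0,0],"delta_rot":[0,0,0],"fingers":-1},
  ],
)

```text
time_s: 16.38
tcp_pos: [0.4369, 0.0826, 0.2311]
eef_rot: [179.8, -39.3, -106.3]
contact_force: [-3.9, -11.3, 4.0]
gripper_width: 0.0436
gripper_force: 50.0
```

```bash
python3 - <<'E'
from h import *
c,s=snap('side','d6'); print(s['tcp_pos'],s['contact_force'],s['joints']);snap('wrist','w6');snap('scene','s6')
o=np.zeros((600,800,3),np.uint8)
o[:450,:500]=cv2.resize(cv2.imread('pics/d6.png')[215:305,300:400],(500,450),interpolation=2)
o[:225,500:]=cv2.resize(cv2.imread('pics/w6.png'),(300,225),interpolation=3)
o[225:450,500:]=cv2.resize(cv2.imread('pics/s6.png'),(300,225),interpolation=3)
cv2.imwrite('pics/c6.png',o)
E
```

```text
[0.43691594 0.08259942 0.23111871] [ -3.93807489 -11.33156114   4.01388417] [ 49.91949747  16.6150454  -22.05272355  14.64715841 -88.32135198
 -71.66433888]
```

View pics/c6.png

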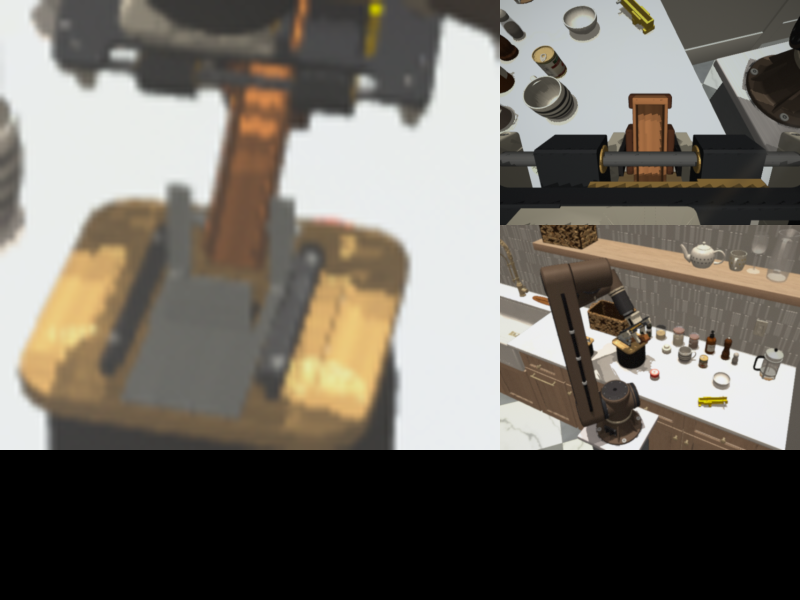

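The visible trough floor is empty and the shutter is open and held. Tip a little further and hold, so that any nut left near the nose runs out.

>>> play_rows(
  rows=[
    {"slide":[0.008,0,-0.025],"delta_rot":[0,0.5,0],"fingers":-1},
    {"slide":[0.008,0,-0.025],"delta_rot":[0,0.5,0],"fingers":-1},
    {"slide":[0,0,0],"delta_rot":[0,0,0],"fingers":-1},
    {"slide":[0,0,0],"delta_rot":[0,0,0],"fingers":-1},
  ],
)

```text
time_s: 17.02
tcp_pos: [0.4378, 0.0857, 0.2383]
eef_rot: [179.8, -43.8, -106.4]
contact_force: [-3.2, -10.1, 1.4]
gripper_width: 0.0438
gripper_force: 50.0
```

>>> play_rows(
  rows=[
    {"slide":[0,0,0],"delta_rot":[0,0,0],"fingers":-1},
    {"slide":[0,0,0],"delta_rot":[0,0,0],"fingers":-1},
    {"slide":[0,0,0],"delta_rot":[0,0,0],"fingers":-1},
    {"slide":[0,0,0],"delta_rot":[0,0,0],"fingers":-1},
    {"slide":[0,0,0],"delta_rot":[0,0,0],"fingers":-1},
    {"slide":[0,0,0],"delta_rot":[0,0,0],"fingers":-1},
    {"slide":[0,0,0],"delta_rot":[0,0,0],"fingers":-1},
    {"slide":[0,0,0],"delta_rot":[0,0,0],"fingers":-1},
  ],
)

```text
time_s: 18.02
tcp_pos: [0.4378, 0.0857, 0.2382]
eef_rot: [179.9, -43.8, -106.4]
contact_force: [-3.9, -10.2, 1.5]
gripper_width: 0.0437
gripper_force: 50.0
```

```bash
python3 - <<'E'
from h import *
c,s=snap('side','d7'); print(s['tcp_pos'],s['contact_force'],s['eef_rot'])
R=Ro.from_euler('xyz',s['eef_rot'],degrees=True).as_matrix()
T=lambda x,y,z:R@np.array([-(x+31)/1000,y/1000,-.0183-(z-33)/1000])+s['tcp_pos']
for x in range(-50,81,6):
    u,v=proj(c,s,T(x,0,24.6+x*.105)); print(x,round(u),round(v),c['image'][int(round(v)),int(round(u))])
print('pin',T(59,0,41))
E
```

```text
[0.43781866 0.08573319 0.23824735] [ -3.86296772 -10.2460571    1.54382571] [ 179.85648796  -43.75871235 -106.36197179]
-50 355 222 [63 64 64]
-44 354 224 [71 73 74]
-38 354 226 [74 79 81]
-32 353 228 [65 73 82]
-26 353 230 [ 76 107 148]
-20 353 232 [71 75 80]
-14 352 234 [ 74 119 179]
-8 352 236 [ 73 128 198]
-2 352 238 [ 62  93 136]
4 351 240 [ 69 111 168]
10 351 242 [ 75 129 199]
16 350 244 [ 67 103 155]
22 350 247 [ 61  81 111]
28 350 249 [ 62  87 123]
34 349 251 [ 64  90 127]
40 349 253 [ 63  85 118]
46 349 255 [ 62  81 111]
52 348 257 [ 61  81 110]
58 348 259 [ 61  81 110]
64 347 262 [ 61  81 111]
70 347 264 [ 62  82 110]
76 347 266 [ 62  82 110]
pin [0.4613177  0.16553833 0.19499663]
```

The floor is the same colour right up to the nose, so the chute is empty, and it was held for over a second at about 10 N. Draw back while still tipped, then level out.

>>> play_rows(
  rows=[
    {"slide":[0.02,0,0.016],"delta_rot":[0,0,0],"fingers":-1},
    {"slide":[0.042,0,0.034],"delta_rot":[0,0,0],"fingers":-1},
    {"slide":[0.042,0,0.034],"delta_rot":[0,0,0],"fingers":-1},
    {"slide":[0.042,0,0.034],"delta_rot":[0,0,0],"fingers":-1},
    {"slide":[0.042,0,0.034],"delta_rot":[0,0,0],"fingers":-1},
    {"slide":[0.042,0,0.034],"delta_rot":[0,0,0],"fingers":-1},
    {"slide":[0.042,0,0.034],"delta_rot":[0,0,0],"fingers":-1},
    {"slide":[0.042,0,0.034],"delta_rot":[0,0,0],"fingers":-1},
  ],
)

```text
time_s: 19.08
tcp_pos: [0.4225, 0.0293, 0.2428]
eef_rot: [-179.9, -43.5, -106.4]
contact_force: [-0.1, -0.3, -1.1]
gripper_width: 0.0438
gripper_force: 50.0
```

>>> play_rows(
  rows=[
    {"slide":[0.12,0,0.03],"delta_rot":[0,-0.5,0],"fingers":-1},
    {"slide":[0.15,0,0],"delta_rot":[0,-1,0],"fingers":-1},
    {"slide":[0.15,0,0],"delta_rot":[0,-1,0],"fingers":-1},
    {"slide":[0.1,0,0],"delta_rot":[0,-1,0],"fingers":-1},
    {"slide":[0,0,0],"delta_rot":[0,-1,0],"fingers":-1},
    {"slide":[0,0,0],"delta_rot":[0,-1,0],"fingers":-1},
    {"slide":[0,0,0],"delta_rot":[0,-1,0],"fingers":-1},
    {"slide":[0,0,0],"delta_rot":[0,-1,0],"fingers":-1},
  ],
)

```text
time_s: 20.08
tcp_pos: [0.4041, -0.032, 0.2885]
eef_rot: [-179.9, -9.0, -106.4]
contact_force: [-0.6, 0.2, -1.5]
gripper_width: 0.0435
gripper_force: 50.0
```

>>> play_rows(
  rows=[
    {"slide":[0,0,0],"delta_rot":[0,-1,0],"fingers":-1},
    {"slide":[0,0,0],"delta_rot":[0,-1,0],"fingers":-1},
    {"slide":[0,0,0],"delta_rot":[0,0,0],"fingers":-1},
  ],
)

```text
time_s: 20.45
tcp_pos: [0.4039, -0.0329, 0.2889]
eef_rot: [-179.9, 0.1, -106.5]
contact_force: [0.5, -0.4, -2.5]
gripper_width: 0.0435
gripper_force: 50.0
```

>>> play_rows(
  rows=[
    {"slide":[0.1,-0.07,0],"delta_rot":[0,0,0],"fingers":-1},
    {"slide":[0.22,-0.155,0],"delta_rot":[0,0,0],"fingers":-1},
    {"slide":[0.25,-0.175,0],"delta_rot":[0,0,0],"fingers":-1},
    {"slide":[0.25,-0.175,0],"delta_rot":[0,0,0],"fingers":-1},
    {"slide":[0.25,-0.175,0],"delta_rot":[0,0,0],"fingers":-1},
    {"slide":[0.15,-0.1,0],"delta_rot":[0,0,0],"fingers":-1},
    {"slide":[0.084,-0.055,0],"delta_rot":[0,0,0],"fingers":-1},
    {"slide":[0,0,0],"delta_rot":[0,0,0],"fingers":-1},
  ],
)

```text
time_s: 21.45
tcp_pos: [0.4792, -0.2581, 0.2875]
eef_rot: [179.9, -0.0, -106.4]
contact_force: [-0.8, 0.1, -1.6]
gripper_width: 0.0434
gripper_force: 50.0
```

>>> play_rows(
  rows=[
    {"slide":[0,0,0.15],"delta_rot":[0,0,0],"fingers":-1},
    {"slide":[0,0,0.3],"delta_rot":[0,0,0],"fingers":-1},
    {"slide":[0,0,0.35],"delta_rot":[0,0,0],"fingers":-1},
    {"slide":[0,0,0.35],"delta_rot":[0,0,0],"fingers":-1},
    {"slide":[0,0,0.25],"delta_rot":[0,0,0],"fingers":-1},
    {"slide":[0,0,0.15],"delta_rot":[0,0,0],"fingers":-1},
    {"slide":[0,0,0.05],"delta_rot":[0,0,0],"fingers":-1},
    {"slide":[0,0,0],"delta_rot":[0,0,0],"fingers":-1},
  ],
)

```text
time_s: 22.45
tcp_pos: [0.4795, -0.2574, 0.0485]
eef_rot: [-180.0, -0.0, -106.3]
contact_force: [-0.7, 0.3, -0.5]
gripper_width: 0.0439
gripper_force: 50.0
```

```bash
python3 - <<'E'
from h import *
c,s=snap('side','d8'); print(s['tcp_pos'],s['contact_force'],s['eef_rot'])
# scene changes vs start away from arm, canister region
a=cv2.imread('pics/side0.png').astype(int);b=cv2.imread('pics/d8.png').astype(int)
d=(abs(a-b).max(2)>40)[200:440,255:440]; 
n,l,st,ce=cv2.connectedComponentsWithStats(d.astype(np.uint8))
for q in st[1:]:
    if q[4]>15: print(q[0]+255,q[1]+200,q[2:])
E
```

```text
[ 0.47946549 -0.25735651  0.04846116] [-0.67363858  0.32070345 -0.54709848] [-1.79995258e+02 -1.41334240e-02 -1.06317547e+02]
303 200 [ 104   73 2509]
355 213 [13 11 53]
342 252 [16  6 72]
362 252 [ 61  47 873]
436 262 [ 4 10 23]
```

>>> play_rows(
  rows=[
    {"slide":[0,0,0.08],"delta_rot":[0,0,0],"fingers":-1},
    {"slide":[0,0,0.08],"delta_rot":[0,0,0],"fingers":-1},
    {"slide":[0,0,0.04],"delta_rot":[0,0,0],"fingers":-1},
    {"slide":[0,0,0.012],"delta_rot":[0,0,0],"fingers":-1},
    {"slide":[0,0,0],"delta_rot":[0,0,0],"fingers":-1},
  ],
)

```text
time_s: 23.12
tcp_pos: [0.4791, -0.2579, 0.0161]
eef_rot: [180.0, -0.0, -106.4]
contact_force: [0.5, -0.3, -1.2]
gripper_width: 0.0439
gripper_force: 50.0
```

>>> play_rows(
  rows=[
    {"slide":[0,0,0.007],"delta_rot":[0,0,0],"fingers":-1},
    {"slide":[0,0,0],"delta_rot":[0,0,0],"fingers":-1},
  ],
)

```text
time_s: 23.38
tcp_pos: [0.4793, -0.2579, 0.0154]
eef_rot: [-180.0, 0.0, -106.4]
contact_force: [-0.9, -0.4, -2.2]
gripper_width: 0.0438
gripper_force: 50.0
```

>>> play_rows(
  rows=[
    {"slide":[0,0,0.005],"delta_rot":[0,0,0],"fingers":-1},
    {"slide":[0,0,0],"delta_rot":[0,0,0],"fingers":-1},
  ],
  squeeze=20,
)

```text
time_s: 23.62
tcp_pos: [0.4793, -0.2579, 0.0147]
eef_rot: [-180.0, 0.0, -106.4]
contact_force: [-0.7, -0.0, 1.7]
gripper_width: 0.0439
gripper_force: 20.0
```

>>> play_rows(
  rows=[
    {"slide":[0,0,0.003],"delta_rot":[0,0,0],"fingers":-1},
    {"slide":[0,0,0],"delta_rot":[0,0,0],"fingers":-1},
  ],
  squeeze=8,
)

```text
time_s: 23.88
tcp_pos: [0.4793, -0.2579, 0.0147]
eef_rot: [-180.0, -0.0, -106.4]
contact_force: [-1.7, 0.8, 7.1]
gripper_width: 0.0436
gripper_force: 8.0
```

Feet are on the worktop. Let go gently and rise.

>>> play_rows(
  rows=[
    {"slide":[0,0,-0.002],"delta_rot":[0,0,0],"fingers":-1},
    {"slide":[0,0,0],"delta_rot":[0,0,0],"fingers":0.1},
    {"slide":[0,0,0],"delta_rot":[0,0,0],"fingers":0.5},
    {"slide":[0,0,0],"delta_rot":[0,0,0],"fingers":0.9},
    {"slide":[0,0,0],"delta_rot":[0,0,0],"fingers":1},
    {"slide":[0,0,0],"delta_rot":[0,0,0],"fingers":1},
  ],
)

```text
time_s: 24.62
tcp_pos: [0.4791, -0.2579, 0.0142]
eef_rot: [180.0, -0.0, -106.4]
contact_force: [-0.5, -0.2, 0.1]
gripper_width: 0.0826
gripper_force: 0.0
```

>>> play_rows(
  rows=[
    {"slide":[0,0,-0.05],"delta_rot":[0,0,0],"fingers":1},
    {"slide":[0,0,-0.15],"delta_rot":[0,0,0],"fingers":1},
    {"slide":[0,0,-0.25],"delta_rot":[0,0,0],"fingers":1},
    {"slide":[0,0,-0.3],"delta_rot":[0,0,0],"fingers":1},
    {"slide":[0,0,-0.3],"delta_rot":[0,0,0],"fingers":1},
    {"slide":[0,0,-0.2],"delta_rot":[0,0,0],"fingers":1},
    {"slide":[0,0,-0.1],"delta_rot":[0,0,0],"fingers":1},
    {"slide":[0,0,0],"delta_rot":[0,0,0],"fingers":1},
  ],
)

```text
time_s: 25.62
tcp_pos: [0.4794, -0.2579, 0.2174]
eef_rot: [-179.9, 0.0, -106.4]
contact_force: [-0.5, 0.4, 0.1]
gripper_width: 0.0878
gripper_force: 0.0
```

```bash
python3 - <<'E'
from h import *
c,s=snap('wrist','w9'); print(s['tcp_pos'],s['contact_force'],s['gripper_width'])
# does the chute stand as expected? sample along trough floor, and compare with w1 colours
c1,s1=load('w1')
v=[0.48961069,-0.22960306,1.2245272]
g=np.array([.4793,-.2579]); y=np.radians(73.6); v2=[*(g+.031*np.array([np.cos(y),np.sin(y)])),y]
def P(v,p): return Ro.from_euler('z',v[2]).as_matrix()@(np.array(p)/1000)+[v[0],v[1],0]
for p in [(-70,0,18),(-50,0,20),(-30,0,22),(0,0,25),(30,0,28),(59,-25,45),(59,25,45),(-31,19,44),(-31,-19,44),(-76,0,40),(-95,0,0)]:
    o=[]
    for cc,ss,vv in ((c1,s1,v),(c,s,v2)):
        u,w=proj(cc,ss,P(vv,p)); o+= [(round(u),round(w)),cc['image'][min(479,round(w)),round(u)]]
    print(p,o)
b=cv2.imread('pics/side0.png').astype(int);c,s=snap('side','d9');a=c['image'].astype(int)
d=(abs(a-b).max(2)>40)[200:440,255:440]
for q in cv2.connectedComponentsWithStats(d.astype(np.uint8))[2][1:]:
    if q[4]>8: print(q[0]+255,q[1]+200,q[2:])
E
```

```text
[ 0.47939867 -0.25786071  0.21742033] [-0.52043896  0.42621939  0.12916472] 0.08780969650893629
(-70, 0, 18) [(316, 174), array([13, 19, 33], dtype=uint8), (322, 176), array([37, 62, 94], dtype=uint8)]
(-50, 0, 20) [(317, 193), array([13, 21, 33], dtype=uint8), (322, 196), array([37, 62, 94], dtype=uint8)]
(-30, 0, 22) [(319, 212), array([10, 15, 25], dtype=uint8), (322, 215), array([28, 48, 73], dtype=uint8)]
(0, 0, 25) [(322, 239), array([12, 18, 31], dtype=uint8), (322, 243), array([28, 48, 73], dtype=uint8)]
(30, 0, 28) [(324, 266), array([26, 46, 70], dtype=uint8), (322, 271), array([28, 47, 72], dtype=uint8)]
(59, -25, 45) [(303, 299), array([72, 78, 77], dtype=uint8), (298, 302), array([73, 78, 77], dtype=uint8)]
(59, 25, 45) [(350, 295), array([73, 78, 78], dtype=uint8), (345, 303), array([71, 76, 75], dtype=uint8)]
(-31, 19, 44) [(338, 214), array([22, 35, 60], dtype=uint8), (341, 219), array([13, 18, 32], dtype=uint8)]
(-31, -19, 44) [(300, 217), array([14, 21, 35], dtype=uint8), (303, 219), array([12, 17, 32], dtype=uint8)]
(-76, 0, 40) [(315, 170), array([25, 45, 70], dtype=uint8), (322, 172), array([33, 54, 83], dtype=uint8)]
(-95, 0, 0) [(314, 148), array([114, 124, 128], dtype=uint8), (322, 150), array([113, 124, 128], dtype=uint8)]
323 200 [ 45  24 389]
357 200 [ 51  52 779]
303 220 [ 35  51 806]
339 220 [ 19  22 179]
432 249 [ 8 14 87]
362 251 [ 41  19 308]
342 252 [16  6 74]
406 269 [10  7 39]
```

```bash
python3 - <<'E'
from h import *
b=cv2.imread('pics/d3.png').astype(int);a=cv2.imread('pics/d9.png').astype(int)
d=(abs(a-b).max(2)>30)
for q in cv2.connectedComponentsWithStats(d.astype(np.uint8))[2][1:]:
    if q[4]>6: print(q)
E
```

```text
[314   0 118  47 483]
[551   0  15 174 403]
[483  25   9 160 322]
[347  28 138  61 526]
[384  36  10   6  16]
[364  43  16   9  28]
[315  44  33  13 164]
[303  54  36  27 282]
[327  54   8   3  16]
[303  86  14  19  93]
[344 121   3   8  18]
[318 123   3   6  15]
[324 126  16   2  26]
[321 131  15   7  56]
[327 131  11   2  21]
[338 131   6   7  24]
[301 139  15  12  73]
[321 141   3   3   9]
[338 144  26   7 128]
[321 146   7   3  19]
[316 148  21   6  88]
[310 151   5   5  10]
[343 151  21  21 124]
[301 152   5   6  22]
[315 154  37  34 648]
[306 157  18   9  93]
[313 156  11   5  22]
[549 189   1   9   9]
[322 220  28  26 385]
[308 223   7   3  15]
[302 230   3   6   7]
[305 234   8   3  15]
[353 236   3   5   8]
[458 249   4   7  14]
[370 251   6   2  11]
[385 250   5   2   8]
[373 268   5   4  10]
[313 281   3   3   7]
[317 281   4   3   9]
[369 290   4   4  11]
```

Compared with the picture taken just after lifting the chute, only the chute's spot has changed. There are no stray nuts, the shutter is shut again and the bystanders haven't moved. Handing in.

```bash
python3 -c "
from plant import r
print(r.close_job())"
```

```text
the job is handed in; nothing more can be done
None
```

The job is handed in: the shutter was held against its stop at about 8–12 N while I tipped the chute. The chute is empty and no nuts show outside the canister, though I couldn't see inside it. The chute stands on its feet on the worktop, released, and nothing else has moved.

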